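Open the board cutter: latch aside, arm up until its counterweight holds it

ROBOT

A 6-joint arm with a two-finger parallel gripper is mounted at the origin on the work surface. World frame = base frame: x ahead of the robot, y to its left, z up, the work surface at z = 0. Lengths are in m, angles in rad, forces in N, time in s.
With the tool pointing down it reaches from about 0.3 to 0.775 m from the base axis. Payload 14.6 kg.
Tool frame: the origin (TCP) lies midway between the tips of the shut fingers; the grasp point (between the pads) lies 19 mm behind it (grasp_offset is the distance from the TCP to the grasp point, in m); z points along the fingers, y is the line along which they close (so a half turn about z gives the same grasp; the last joint's range is limited). The gripper opens to 94 mm and grips with 3 to 60 N. Pads are 16 mm wide; open, the fingers measure 119 mm over their backs; the gripper's body (75 mm by 177 mm) begins 78 mm behind the grasp point.
Start: joints at [-1.347, 0.3, 1.521, -0, 1.321, -0.067], TCP at [0.158, -0.527, 0.178] pointing down, gripper open.
Joint ranges: [-3.03, 3.03], [-0.79, 2.21], [0.23, 2.52], [-1.04, 4.18], [0, 3.07], [-2.55, 2.55]. Speed limits (rad/s): [2.22, 2.22, 2.57, 3.14, 3.14, 3.14].

INTERFACE

Orientations are given as [roll, pitch, yaw] about the fixed x, y, z axes, in that order (R = Rz(yaw) Ry(pitch) Rx(roll)).
In Python, from station import * gives the robot as it stands. The module is installed in compiled form; this text tells all that it offers.
- The arm moves only by the tool send_rows, never from a script. Its argument "rows" is a list of rows, each an object of numbers: "dx", "dy", "dz": the shift along the tool's x, y, z in mm; "roll": the turn about the tool's z in degrees; "jaw": the closure, from -1 (fully open) to 1 (shut). In form: [{"dx": .., "dy": .., "dz": .., "roll": .., "jaw": ..}, ...]. A call has 1 to 12 rows; each row shifts and turns the commanded pose from where the row before left it, along the tool's axes as they then stand; what a row does not reach is not made up. A row lasts 1/12 s, in which the tool goes at most 41.7 mm and 7.16 degrees, less where a joint would pass 70% of its speed; a pose out of reach is approached as far as the arm can. A call is refused whole if a number of a shift passes 41.7 or a number of a turn 7.16, either way. A call with a gripper value outside its range is refused whole. The fingers move at their own pace and stop on an object; "force" is the grip in N (left out, the last holds). Time passes only in rows, so rows that do not move let the fingers close. It gives the time, the measured TCP pose, the force, the opening and the grip force at its end, in the units of the state.
- get_obs(): the state, without advancing time (a new reading comes with each control period).
- camera(name): name is "side" or "top"; returns a dict with "frame" (420x560x3 uint8, red, green, blue), "z_map" (420x560 float32, m along the optical axis (not along the pixel's ray), 0 where there is no reading), "camera_matrix" (3x3 intrinsics, pixels), "rvec" (rotation vector, rad) and "tvec" (3), from world to camera coordinates, as OpenCV has them. Camera axes: x right, y down, z forward; pixel columns grow to the right and rows downward; lengths in m; the calibration is good to about 2 mm. A picture is of the moment at which its call begins.
- hand_in(): hands the job in; it is judged then, once.
The state is a dict: "time_s": time; "qpos": joint angles; "joint_vel": joint speeds; "tau": joint torques, N m; "ee_pos": TCP position; "eef_rot": TCP orientation; "force": force on the tool from outside, world axes, zero at the start; "moment": the same for the moment, N m; "grip_width": finger opening in m; "grip_force": force on a finger pad.
Only numpy, scipy, OpenCV 4.12 (cv2) and the standard library are available. Lean on these libraries where they do the work, as an engineer would, in place of code of your own. Each camera call takes 0.05 s, during which the arm holds its last target. There are 200 camera calls.

TASK

Open the board cutter for the next sheet, touching and pushing only, without taking anything between the fingers: push the red latch round off the arm until it lies along the bed, then push the black grip up from below until the arm goes past its balance point and stays raised against its rear stop. Keep off the blade, do not work the arm by its counterweight, and leave the box, the paint pot, the brush cup and the scissors where they are.

Things in the scene. Friction and masses are not known exactly. Their poses are not given: they have to be found in the camera images.
- cutter: Desktop board cutter (guillotine), fixed: green frame, light grey gridded bed 50 mm high. Origin on the table under the cutting line; x along that line away from the robot, y left over the bed, z up. Bed: x -125 to 145, y 0 to 270 mm. Clear upright hand guard on it at y 24, x -36 to 90 mm, top 86 mm above the table; fence across it at x 130 mm. Right of y -35 mm is bare table.
- cutter_arm (a joint): Angle of the grey arm (bar 16 mm wide, 26 high, reaching 295 mm) about its pivot, a hinge along the cutter's y at (130, -10, 80) mm in its frame, rad: 0 = down, level, pointing to its -x; grows as the grip rises; 1.40 = rear stop. Balance between 0.50 and 0.85: below it the arm falls shut, above it swings up by itself in 2 s and stays. Lifting takes 2 to 5 N at the grip. The latch blocks it.
- grip (a point): Middle of the black round grip bar at the arm's near end, 104 mm long, 29 mm thick, standing out to the right of the arm along the cutter's y. On its axis, 282 mm from the pivot along the arm, 60 mm right of the arm's middle. Arm down: 80 mm above the table, nothing under it. Axes turn with the arm: x along the arm to the pivot, y along the grip to the arm.
- latch (a joint): Angle of the red latch, rad, about an upright post at (-105, 18) mm in the cutter's frame, 28 mm left of the arm's middle: 0 = straight across the arm (the cutter's -y); grows as its knob swings away from the robot, anticlockwise from above; 1.57 = along the bed (the cutter's +x); stop at 1.65. Clear of the arm above 1.30. Stiff: about 1 N at the knob; stays where it is left.
- latch_knob (a point): Middle of the latch's upright red knob, 14 mm thick, 44 mm from the post's axis. The point is 114 mm above the table; the knob spans heights 101 to 127 mm, the latch bar (12 mm wide) under it 96 to 101 mm; the arm's top, below, is at 93 mm with the arm down. Axes turn with the latch: -y from the post to the knob.
- blade: Steel blade under the arm's bar, on the bed side, 3 mm thick and 220 mm long, from 20 to 240 mm from the pivot, its edge 41 mm below the arm's middle line. Not to be touched. Origin at mid-length, 130 mm from the pivot and 26 mm below the arm's middle line, in the arm's middle plane (the blade itself 6 mm left of it); axes as the arm's.
- counterweight: Dark steel drum, 60 mm across and 50 mm wide, on the arm's short upswept tail behind the pivot. Not to be pushed. Frame as the arm's: origin in the bar's middle, 130 mm from the pivot; the drum's centre lies at x 187, z 100 mm in it (behind and above the pivot while the arm is down).
- card_box: Open black card box with coloured dots, 75 x 75 x 95 mm, standing on the bed; origin at the centre of its underside. Bystander.
- paint_pot: White lidded paint pot with a blue band, 48 mm across and 54 mm high; origin at the centre of its underside. Stands on the table, right of the cutter or in front of the bed. Bystander.
- brush_cup: Black cup 68 mm across and 85 mm high with a pencil and a brush standing in it up to 165 mm; origin at the centre of its underside. Stands on the table, right of the cutter or in front of the bed. Bystander.
- scissors: Scissors with blue handles lying flat on the table in front of the bed's left end, about 145 mm long, 10 mm high; origin under the rivet, x towards the tips. Bystander.

How it is judged:
By the outcome, as a careful person would: the job done as asked, in the order asked, and still so for the second after the job is handed in, with the robot touching nothing.
It also fails if it takes over 54 s, if anything falls off the work surface, if the arm or the gripper's body presses on something with over 40 N, if the wrist force passes 120 N, or if a joint passes its speed limit or range.

## Working session

There is one attempt and no reset: what is moved stays moved. The work goes in short steps, Python scripts to look and compute and a tool call to move; the robot and the scene stay as the last step left them, time stands still between calls to the robot, and variables do not carry over. Pictures are saved under pics/ and viewed, at most 10 in all, crops included, and the job is handed in when it is done.

Besides the shell and the picture viewer there is one more tool, called after "Emit:" as name(argument=value, ...), one argument or row to a line, values as JSON. send_rows: Moves the arm, as the interface text tells. Its arguments: {"type":"object","properties":{"rows":{"type":"array"},"force":{"type":"number"}},"required":["rows"]}

```bash
mkdir -p pics; cat > h.py <<'E'
from station import *
import numpy as np, cv2
def cam(n):
    c=camera(n); c['R']=cv2.Rodrigues(np.array(c['rvec'],float))[0]; c['t']=np.array(c['tvec'],float).ravel(); c['K']=np.array(c['camera_matrix'])
    return c
def ray(c,u,v):
    d=c['R'].T@np.linalg.inv(c['K'])@np.array([u,v,1.]); return -c['R'].T@c['t'],d
def onplane(c,u,v,z):
    o,d=ray(c,u,v); return o+d*(z-o[2])/d[2]
def cloud(c):
    z=c['z_map'];v,u=np.indices(z.shape)
    p=np.stack([u*z,v*z,z],-1)@np.linalg.inv(c['K']).T
    return (p-c['t'])@c['R']
def save(c,n): cv2.imwrite('pics/'+n,c['frame'][:,:,::-1])
E
python3 - <<'E'
from h import *
a=cam('top');b=cam('side')
im=np.hstack([a['frame'],b['frame']])
for c,n in((a,'top'),(b,'side')):
    save(c,n+'1.png'); print(n,-c['R'].T@c['t'],c['R'][2]); 
    hsv=cv2.cvtColor(c['frame'],cv2.COLOR_RGB2HSV); P=cloud(c)
    m=(((hsv[...,0]<8)|(hsv[...,0]>172))&(hsv[...,1]>150)&(hsv[...,2]>80)).astype(np.uint8)
    k,l,s,ce=cv2.connectedComponentsWithStats(m)
    for i in range(1,k):
        if s[i,4]>15: print('red',s[i],ce[i],np.median(P[l==i],0),P[l==i].min(0),P[l==i].max(0))
print(get_obs())
E
```

```text
top [0.48050904 0.05313919 1.3136769 ] [ 0.13554624  0.00549634 -0.99075578]
red [    0     0   560    43 21088] [292.86072648  18.45841237] [ 1.46809318  0.0242839  -0.51318859] [ 0.48050904 -1.07899148 -0.68442514] [1.47877719 1.28820003 1.3136769 ]
red [286 229  18   8  77] [295.16883117 232.49350649] [0.57609496 0.03036337 0.10361782] [ 5.68055781e-01  9.68662594e-03 -8.36246758e-05] [0.58582776 0.05476017 0.13250631]
red [230 260  12  12  27] [235.66666667 265.74074074] [0.49278598 0.17741076 0.07906043] [0.48016972 0.17060743 0.01797403] [0.5091256  0.18576963 0.13500292]
side [ 0.50187433 -0.69410353  0.85507547] [ 0.10908323  0.70150385 -0.70426784]
red [241   1  10   8  27] [245.33333333   4.40740741] [ 0.70171664  1.95458229 -0.08512526] [ 0.67872822  1.93112588 -0.10312635] [ 0.73119431  1.96845252 -0.06399966]
red [  357     0   203   404 46038] [485.43175203 138.74034493] [ 1.47072966  0.53659858 -0.12090239] [ 0.50187433 -0.69410353 -0.56159189] [1.48210629 1.97181669 0.85507547]
red [263  22  22   9  81] [272.96296296  25.91358025] [ 0.86294527  1.95561476 -0.21264168]
[... 4207 characters left out ...]
30779]
{'time_s': 0.1, 'qpos': array([-1.34658384e+00,  3.00402209e-01,  1.52148531e+00,  1.37457787e-05,
        1.32066591e+00, -6.65426514e-02]), 'joint_vel': array([ 1.09723088e-03, -3.81910100e-05, -2.76273120e-03, -1.42872697e-03,
       -1.28219105e-03,  1.29136542e-03]), 'tau': array([ 1.25175768e-03, -5.32645404e+01, -3.53283691e+01,  7.09282723e-02,
        2.35116330e-02, -5.90768650e-05]), 'ee_pos': array([ 0.15764974, -0.52667285,  0.17766464]), 'eef_rot': array([-3.14063489e+00, -7.71706056e-05,  2.90751690e-01]), 'force': array([-0.34691224, -0.32630911, -0.49077164]), 'moment': array([-0.00710663,  0.00719944,  0.00481566]), 'grip_force': 0.0, 'grip_width': 0.093894491005884}
```

View pics/top1.png

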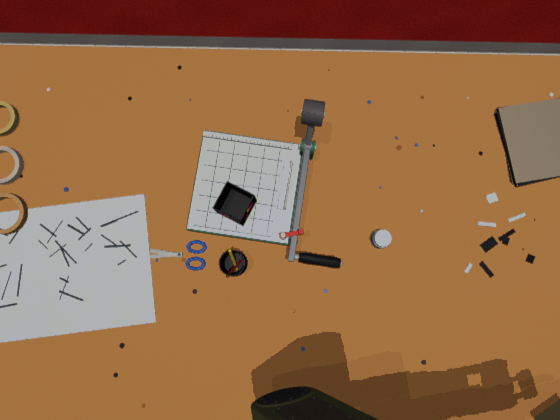

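View pics/side1.png

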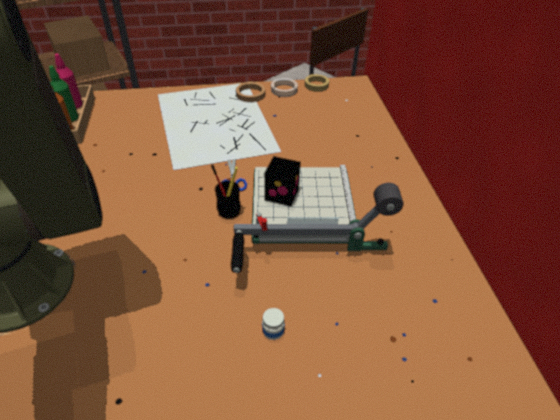

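The top view shows the arm running from the hinge (307,147) to the grip (298–340, 260). The latch lies across it at (286–303, 233), the pot is at (382,239), the cup at (233,262) and the box at (235,203). Next I'll fit the cutter frame.

```bash
python3 - <<'E'
from h import *
a=cam('top');b=cam('side')
P=cloud(a);Q=cloud(b)
c=np.array([onplane(a,u,v,.05) for u,v in((187,230),(204,132))]);print('left corners',c)
box=lambda p:(p[...,0]>.4)&(p[...,0]<.95)&(p[...,1]>-.2)&(p[...,1]<.35)
m=box(P)&(abs(P[...,2]-.05)<.006)
k,l,s,_=cv2.connectedComponentsWithStats(m.astype(np.uint8)); i=1+s[1:,4].argmax()
r=cv2.minAreaRect((P[l==i][:,:2]*1000).astype(np.float32)); print('bed',r,cv2.boxPoints(r))
m=box(P)&(abs(P[...,2]-.093)<.005)
k,l,s,_=cv2.connectedComponentsWithStats(m.astype(np.uint8)); i=1+s[1:,4].argmax()
r=cv2.minAreaRect((P[l==i][:,:2]*1000).astype(np.float32)); print('arm',r,cv2.boxPoints(r))
for n,c,p in(('top',a,P),('side',b,Q)):
    hsv=cv2.cvtColor(c['frame'],cv2.COLOR_RGB2HSV)
    red=((hsv[...,0]<8)|(hsv[...,0]>172))&(hsv[...,1]>130)&(hsv[...,2]>60)&box(p)&(p[...,2]>.09)
    red&=(p[...,1]<.08); q=p[red&(p[...,2]>.118)]; print(n,'knob',q.mean(0),len(q),'latch z<.105',p[red&(p[...,2]<.105)].mean(0))
    blk=(c['frame'].max(-1)<60)&box(p)&(p[...,0]<.56)&(p[...,1]<.06)&(p[...,2]>.04)&(p[...,2]<.11)
    q=p[blk]; r=cv2.minAreaRect((q[:,:2]*1000).astype(np.float32)); print('grip',len(q),r,q[:,2].max(),cv2.boxPoints(r))
    t=p[box(p)&(p[...,1]<-.06)&(p[...,2]>.045)&(p[...,0]>.5)]; print('pot?',t.mean(0),t.min(0),t.max(0))
    t=p[box(p)&(p[...,1]>.1)&(p[...,2]>.07)&(p[...,0]<.55)]; print('cup?',np.median(t,0),t.min(0),t.max(0))
big=lambda f,x,y,w,h:cv2.resize(f[y:y+h,x:x+w],None,fx=4,fy=4,interpolation=cv2.INTER_CUBIC)
cv2.imwrite('pics/c1.png',np.hstack([big(a['frame'],260,190,100,90),big(b['frame'],215,190,100,90)])[:,:,::-1])
E
```

```text
left corners [[0.58187366 0.30859406 0.05      ]
 [0.84120853 0.27620361 0.05      ]]
bed ((698.369873046875, 162.504638671875), (270.0221862792969, 266.8752136230469), 82.59091186523438) [[548.6363    45.827957]
 [813.28326   11.41362 ]
 [848.10345  279.18134 ]
 [583.4565   313.59564 ]]
arm ((697.3096313476562, 12.508686065673828), (38.02533721923828, 230.84756469726562), 85.46810913085938) [[580.74445     2.6755505]
 [810.8703    -15.5646305]
 [813.8748     22.341822 ]
 [583.74896    40.582    ]]
top knob [0.50234431 0.0457241  1.04985253] 117 latch z<.105 [0.57415658 0.04217311 0.10148545]
grip 420 ((517.7360229492188, -11.611686706542969), (136.49734497070312, 38.30259704589844), 72.23672485351562) 0.09934474843370168 [[478.67612  -70.76384 ]
 [515.15265  -82.44939 ]
 [556.7959    47.540466]
 [520.3194    59.226013]]
pot? [ 0.55378664 -0.15307586  0.06399341] [ 0.50009895 -0.19996963  0.04500199] [ 0.59233308 -0.06145904  0.09770182]
cup? [0.50155786 0.18511859 0.08569484] [0.46632028 0.15645115 0.07044389] [0.53205172 0.21914852 0.16902172]
side knob [0.57900803 0.01561665 0.12456318] 30 latch z<.105 [0.57628793 0.03417453 0.1015059 ]
grip 437 ((527.1298217773438, -21.151573181152344), (133.5635223388672, 47.1663818359375), 79.43659210205078) 0.09697293960622165 [[491.7036   -82.4782  ]
 [538.0707   -91.124916]
 [562.556     40.175056]
 [516.18896   48.82177 ]]
pot? [ 0.54855436 -0.14329259  0.06783386] [ 0.50001958 -0.19993867  0.04536662] [ 0.59556229 -0.0606797   0.09602636]
cup? [0.50175589 0.18081404 0.08434869] [0.46906658 0.15126871 0.07018798] [0.53505309 0.22028921 0.16633026]
```

View pics/c1.png

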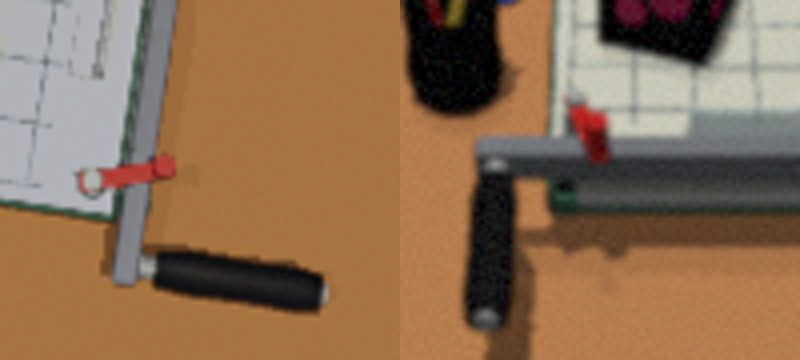

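The latch starts at about 0.35 rad. The cutter yaw is about -0.129 rad, with its origin near (0.671, 0.030). I'll shut the fingers and line the tool up with the cutter axes, so that tool x = cutter x and tool y = -cutter y.

Emit:
send_rows(
  rows=[
    {"roll": 6,"jaw": 1},
    {"roll": 6,"jaw": 1},
    {"roll": 6,"jaw": 1},
    {"roll": 6,"jaw": 1},
    {"dx": 17,"dy": -32,"jaw": 1},
    {"dx": 17,"dy": -32,"jaw": 1},
    {"dx": 17,"dy": -32,"jaw": 1},
    {"dx": 17,"dy": -32,"jaw": 1},
    {"dx": 17,"dy": -32,"jaw": 1},
    {"dx": 17,"dy": -32,"jaw": 1},
    {"dx": 17,"dy": -32,"jaw": 1},
    {"dx": 17,"dy": -32,"jaw": 1},
  ],
)

```text
invalid input at $.rows[0]: expected keys dx, dy, dz, roll, jaw
```

Emit:
send_rows(
  rows=[
    {"dx": 17,"dy": -32,"jaw": 1},
    {"dx": 17,"dy": -32,"jaw": 1},
    {"dx": 17,"dy": -32,"jaw": 1},
    {"dx": 17,"dy": -32,"jaw": 1},
    {"dx": 17,"dy": -32,"jaw": 1},
    {"dx": 17,"dy": -32,"jaw": 1},
    {"dx": 17,"dy": -32,"jaw": 1},
    {"dx": 0,"dy": 0,"jaw": 1},
  ],
)

```text
invalid input at $.rows[0]: expected keys dx, dy, dz, roll, jaw
```

Emit:
send_rows(
  rows=[
    {"dx": 0,"dy": 0,"dz": 0,"roll": 6,"jaw": 1},
    {"dx": 0,"dy": 0,"dz": 0,"roll": 6,"jaw": 1},
    {"dx": 0,"dy": 0,"dz": 0,"roll": 6,"jaw": 1},
    {"dx": 0,"dy": 0,"dz": 0,"roll": 6,"jaw": 1},
    {"dx": 17,"dy": -32,"dz": 0,"roll": 0,"jaw": 1},
    {"dx": 17,"dy": -32,"dz": 0,"roll": 0,"jaw": 1},
    {"dx": 17,"dy": -32,"dz": 0,"roll": 0,"jaw": 1},
    {"dx": 17,"dy": -32,"dz": 0,"roll": 0,"jaw": 1},
    {"dx": 17,"dy": -32,"dz": 0,"roll": 0,"jaw": 1},
    {"dx": 17,"dy": -32,"dz": 0,"roll": 0,"jaw": 1},
    {"dx": 17,"dy": -32,"dz": 0,"roll": 0,"jaw": 1},
    {"dx": 17,"dy": -32,"dz": 0,"roll": 0,"jaw": 1},
  ],
)

```text
time_s: 1.2
ee_pos: [0.3259, -0.2888, 0.1782]
eef_rot: [3.141, -0.0, -0.128]
force: [0.8, -0.3, 0.4]
grip_width: 0.0174
grip_force: 0.0
```

Emit:
send_rows(
  rows=[
    {"dx": 17,"dy": -33,"dz": 0,"roll": 0,"jaw": 1},
    {"dx": 17,"dy": -33,"dz": 0,"roll": 0,"jaw": 1},
    {"dx": 17,"dy": -33,"dz": 0,"roll": 0,"jaw": 1},
    {"dx": 17,"dy": -33,"dz": 0,"roll": 0,"jaw": 1},
    {"dx": 17,"dy": -33,"dz": 0,"roll": 0,"jaw": 1},
    {"dx": 17,"dy": -33,"dz": 0,"roll": 0,"jaw": 1},
    {"dx": 17,"dy": -33,"dz": 0,"roll": 0,"jaw": 1},
    {"dx": 17,"dy": -33,"dz": 0,"roll": 0,"jaw": 1},
    {"dx": 17,"dy": -33,"dz": 0,"roll": 0,"jaw": 1},
    {"dx": 15,"dy": -31,"dz": 0,"roll": 0,"jaw": 1},
    {"dx": 10,"dy": 0,"dz": 0,"roll": 0,"jaw": 1},
  ],
)

```text
time_s: 2.12
ee_pos: [0.5449, 0.0167, 0.1778]
eef_rot: [-3.141, 0.0, -0.124]
force: [0.1, -0.4, -0.3]
grip_width: 0.0004
grip_force: 0.0
```

```bash
python3 - <<'E'
from h import *
o=get_obs();print(o['time_s'],o['ee_pos'],o['eef_rot'],o['grip_width'])
a=cam('top');b=cam('side')
cv2.imwrite('pics/c2.png',np.hstack([cv2.resize(c['frame'][y:y+150,x:x+100],None,fx=4,fy=4,interpolation=cv2.INTER_CUBIC) for c,x,y in((a,260,160),(b,200,110))])[:,:,::-1])
E
```

```text
2.1167 [0.54488401 0.01666167 0.1777694 ] [-3.14083039e+00  3.77342675e-04 -1.24247114e-01] 0.0003876630205840336
```

View pics/c2.png

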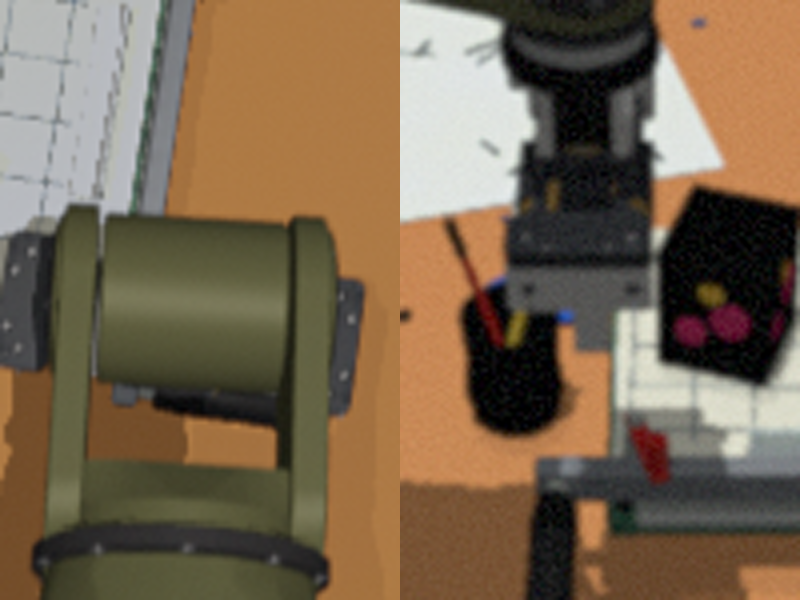

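The view confirms the narrow finger tips, with a wide bracket starting about 48 mm above them. I'll lower beside the knob and sweep it round.

Emit:
send_rows(
  rows=[
    {"dx": 0,"dy": 0,"dz": 35,"roll": 0,"jaw": 1},
    {"dx": 0,"dy": 0,"dz": 34,"roll": 0,"jaw": 1},
    {"dx": 18,"dy": -3,"dz": 0,"roll": 0,"jaw": 1},
    {"dx": 8,"dy": -3,"dz": 0,"roll": 0,"jaw": 1},
    {"dx": 9,"dy": -4,"dz": 0,"roll": 0,"jaw": 1},
    {"dx": 0,"dy": 0,"dz": 0,"roll": 0,"jaw": 1},
  ],
)

```text
time_s: 2.72
ee_pos: [0.5809, 0.0173, 0.1102]
eef_rot: [-3.141, -0.002, -0.129]
force: [0.4, -0.2, -0.1]
grip_width: 0.0006
grip_force: 0.0
```

Emit:
send_rows(
  rows=[
    {"dx": 8,"dy": -4,"dz": 0,"roll": 0,"jaw": 1},
    {"dx": 8,"dy": -4,"dz": 0,"roll": 0,"jaw": 1},
    {"dx": 6,"dy": -5,"dz": 0,"roll": 0,"jaw": 1},
    {"dx": 5,"dy": -4,"dz": 0,"roll": 0,"jaw": 1},
    {"dx": 0,"dy": 0,"dz": 0,"roll": 0,"jaw": 1},
  ],
)

```text
time_s: 3.13
ee_pos: [0.6092, 0.0314, 0.1096]
eef_rot: [-3.141, -0.001, -0.128]
force: [-0.9, 0.4, -0.5]
grip_width: 0.0003
grip_force: 0.0
```

```bash
python3 - <<'E'
from h import *
o=get_obs();print(o['time_s'],o['ee_pos'],o['force'])
a=cam('top');b=cam('side')
for c in(a,b):
    p=cloud(c);hsv=cv2.cvtColor(c['frame'],cv2.COLOR_RGB2HSV)
    red=((hsv[...,0]<8)|(hsv[...,0]>172))&(hsv[...,1]>120)&(hsv[...,2]>40)&(abs(p[...,0]-.59)<.08)&(p[...,1]<.1)&(p[...,1]>-.05)&(p[...,2]>.09)&(p[...,2]<.14)
    q=p[red]-[.6711,.0299,0]; print(red.sum()); 
    if len(q): x=q[:,:2]@np.array([[.9916,.129],[-.129,.9916]]); print(np.c_[x,q[:,2]].min(0),np.c_[x,q[:,2]].max(0),x.mean(0))
cv2.imwrite('pics/c3.png',cv2.resize(b['frame'][150:270,190:350],None,fx=4,fy=4,interpolation=cv2.INTER_CUBIC)[:,:,::-1])
E
```

```text
3.1333 [0.60919919 0.03142627 0.10956832] [-0.85339578  0.38332577 -0.45456586]
54
[-0.09843815 -0.02803447  0.09429138] [-0.08608437  0.01473572  0.13115263] [-0.09252645 -0.01064536]
86
[-0.10248531 -0.03120134  0.09500464] [-0.08298286  0.01119253  0.12949579] [-0.09132232 -0.01939376]
```

View pics/c3.png

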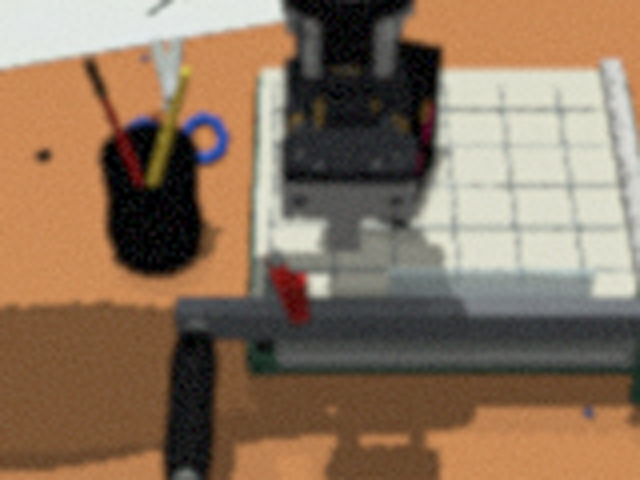

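The latch hasn't moved: in the picture the finger tip at (345,245) sits past the knob. I'll check where the tip really is.

```bash
python3 - <<'E'
from h import *
o=get_obs();b=cam('side');p=cloud(b);t=o['ee_pos']
def proj(c,x): q=c['K']@(c['R']@x+c['t']); return q[:2]/q[2]
print('tcp px',proj(b,t), 'knob px', proj(b,np.array([.579,.0187,.114])))
for v in range(192,222,2): print(v,[tuple(np.round(p[v,u]*1000).astype(int)) for u in (268,272,276,280,284)])
E
```

```text
tcp px [274.89152508 220.01623478] knob px [263.04802766 223.50464515]
192 [(np.int64(582), np.int64(-54), np.int64(276)), (np.int64(589), np.int64(-56), np.int64(277)), (np.int64(597), np.int64(-55), np.int64(276)), (np.int64(604), np.int64(-59), np.int64(279)), (np.int64(613), np.int64(-58), np.int64(277))]
194 [(np.int64(582), np.int64(-53), np.int64(270)), (np.int64(589), np.int64(-56), np.int64(272)), (np.int64(597), np.int64(-56), np.int64(271)), (np.int64(605), np.int64(-56), np.int64(271)), (np.int64(613), np.int64(-59), np.int64(272))]
196 [(np.int64(582), np.int64(-52), np.int64(264)), (np.int64(590), np.int64(-54), np.int64(265)), (np.int64(597), np.int64(-55), np.int64(265)), (np.int64(605), np.int64(-54), np.int64(263)), (np.int64(613), np.int64(-56), np.int64(264))]
198 [(np.int64(582), np.int64(-51), np.int64(258)), (np.int64(590), np.int64(-54), np.int64(259)), (np.int64(598), np.int64(-54), np.int64(259)), (np.int64(605), np.int64(-55), np.int64(259)), (np.int64(613), np.int64(-56), np.int64(259))]
200 [(np.int64(583), np.int64(-45), np.int64(247)), (np.int64(590), n
[... 1819 characters left out ...]
(49))]
216 [(np.int64(601), np.int64(104), np.int64(52)), (np.int64(612), np.int64(105), np.int64(49)), (np.int64(621), np.int64(101), np.int64(52)), (np.int64(632), np.int64(102), np.int64(50)), (np.int64(642), np.int64(98), np.int64(52))]
218 [(np.int64(600), np.int64(95), np.int64(53)), (np.int64(610), np.int64(95), np.int64(52)), (np.int64(620), np.int64(93), np.int64(53)), (np.int64(630), np.int64(91), np.int64(53)), (np.int64(641), np.int64(92), np.int64(51))]
220 [(np.int64(599), np.int64(88), np.int64(53)), (np.int64(609), np.int64(88), np.int64(51)), (np.int64(620), np.int64(90), np.int64(48)), (np.int64(630), np.int64(86), np.int64(51)), (np.int64(640), np.int64(85), np.int64(51))]
```

The finger's real tip reads about z 0.145, which is about 34 mm above the reported TCP, so it passed over the knob. I'll go back, lower by that amount and check from the camera.

Emit:
send_rows(
  rows=[
    {"dx": -31,"dy": 12,"dz": 0,"roll": 0,"jaw": 1},
    {"dx": -31,"dy": 11,"dz": 0,"roll": 0,"jaw": 1},
    {"dx": 0,"dy": 0,"dz": 20,"roll": 0,"jaw": 1},
    {"dx": 0,"dy": 0,"dz": 12,"roll": 0,"jaw": 1},
    {"dx": 0,"dy": 0,"dz": 0,"roll": 0,"jaw": 1},
  ],
)

```text
time_s: 3.7
ee_pos: [0.5426, 0.0159, 0.0755]
eef_rot: [3.141, 0.003, -0.128]
force: [-0.2, -1.0, -0.6]
grip_width: 0.0005
grip_force: 0.0
```

```bash
cat >> h.py <<'E'
O=np.array([.6711,.0299,0]);C=np.array([[.9916,.129,0],[-.129,.9916,0],[0,0,1]]) # world = O + C^T-ish
def cut(p): return ((np.asarray(p)-O)@C)@np.eye(3)
E
sed -i 's/^def cut.*/def cut(p): q=np.asarray(p)-O; return np.stack([.9916*q[...,0]-.129*q[...,1],.129*q[...,0]+.9916*q[...,1],q[...,2]],-1)*1000/' h.py
cat > fing.py <<'E'
from h import *
o=get_obs();b=cam('side');p=cut(cloud(b));t=cut(o['ee_pos']);print('t',o['time_s'],'tcp',t.round(1),'F',o['force'].round(1))
# grey finger points close to tcp axis
m=(abs(p[...,0]-t[0])<14)&(abs(p[...,1]-t[1])<18)&(p[...,2]>t[2]-5)&(p[...,2]<t[2]+95)
f=b['frame'].astype(int); m&=(f.max(-1)-f.min(-1)<40)
q=p[m]; print(len(q)); print('finger min/max',q.min(0).round(),q.max(0).round(), 'z pct',np.percentile(q[:,2],[1,5,20]).round())
hsv=cv2.cvtColor(b['frame'],cv2.COLOR_RGB2HSV)
red=((hsv[...,0]<8)|(hsv[...,0]>172))&(hsv[...,1]>120)&(hsv[...,2]>40)&(p[...,0]>-130)&(p[...,0]<-20)&(abs(p[...,1])<60)&(p[...,2]>90)&(p[...,2]<140)
q=p[red]
if len(q): print('red',len(q),q.min(0).round(),q.max(0).round(),'top',q[q[:,2]>115].mean(0).round())
E
python3 fing.py
```

```text
t 3.7 tcp [-125.6  -30.4   75.5] F [-0.2 -1.  -0.6]
118
finger min/max [-139.  -47.   71.] [-112.  -13.  131.] z pct [71. 73. 79.]
red 52 [-95. -32.  97.] [-83. -20. 131.] top [-87. -27. 124.]
```

```bash
python3 - <<'E'
from h import *
b=cam('side');p=cut(cloud(b))
cv2.imwrite('pics/c4.png',cv2.resize(b['frame'][150:260,200:330],None,fx=6,fy=5,interpolation=cv2.INTER_CUBIC)[:550,:,::-1])
for v in range(200,240,3): print(v,[tuple(p[v,u].round().astype(int).tolist()) for u in range(238,262,4)])
E
```

```text
200 [(-139, -72, 234), (-133, -55, 218), (-124, -55, 218), (-116, -53, 216), (-106, -84, 245), (-99, -59, 222)]
203 [(-138, -92, 245), (-130, -92, 244), (-122, -92, 244), (-114, -93, 245), (-106, -91, 243), (-98, -92, 244)]
206 [(-138, -98, 242), (-130, -101, 245), (-122, -100, 244), (-114, -101, 245), (-106, -102, 246), (-98, -101, 244)]
209 [(-137, -111, 246), (-129, -109, 244), (-121, -109, 244), (-113, -110, 245), (-105, -109, 244), (-98, -110, 245)]
212 [(-137, -118, 244), (-129, -118, 245), (-121, -117, 244), (-113, -117, 244), (-105, -116, 242), (-97, -118, 244)]
215 [(-137, -119, 238), (-129, -119, 237), (-121, -118, 236), (-113, -121, 239), (-105, -119, 237), (-98, -118, 237)]
218 [(-137, -118, 228), (-129, -119, 229), (-121, -119, 229), (-114, -118, 228), (-106, -116, 226), (-98, -118, 228)]
221 [(-139, -110, 211), (-130, -112, 213), (-123, -109, 210), (-114, -111, 212), (-106, -109, 210), (-98, -113, 214)]
224 [(-139, -111, 203), (-131, -113, 205), (-123, -112, 205), (-115, -110, 203), (-106, -112, 204), (-98, -113, 206)]
227 [(-149, -15, 94), (-140, -13, 92), (-128, -44, 124), (-119, -42, 122), (-112, -13, 92), (-102, -14, 93)]
230 [(-149, -20, 89), (-140, -17, 86), (-130, -19, 88), (-121, -18, 87), (-112, -17, 85), (-102, -15, 84)]
233 [(-148, -33, 92), (-139, -29, 88), (-131, -18, 77), (-121, -17, 75), (-112, -15, 73), (-102, -19, 77)]
236 [(-148, -45, 95), (-139, -38, 88), (-136, 39, 3), (-126, 41, 1), (-112, -15, 63), (-103, -10, 57)]
239 [(-147, -54, 95), (-139, -47, 87), (-135, 27, 4), (-125, 31, 1), (-112, -19, 56), (-103, -18, 55)]
```

View pics/c4.png

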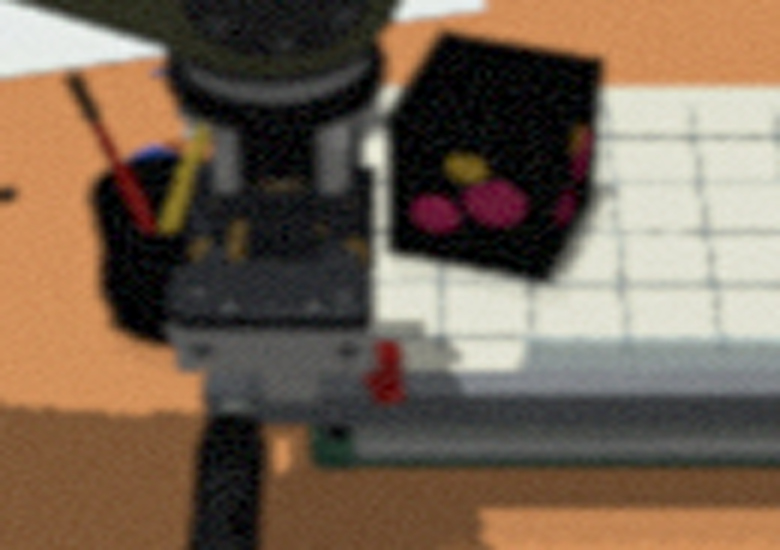

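The tip is now at about z 0.113, at knob height. Sweeping.

Emit:
send_rows(
  rows=[
    {"dx": 10,"dy": -2,"dz": 3,"roll": 0,"jaw": 1},
    {"dx": 10,"dy": -2,"dz": 0,"roll": 0,"jaw": 1},
    {"dx": 8,"dy": -3,"dz": 0,"roll": 0,"jaw": 1},
    {"dx": 9,"dy": -4,"dz": 0,"roll": 0,"jaw": 1},
    {"dx": 0,"dy": 0,"dz": 0,"roll": 0,"jaw": 1},
  ],
)

```text
time_s: 4.22
ee_pos: [0.5834, 0.023, 0.0748]
eef_rot: [-3.141, -0.0, -0.128]
force: [-0.6, -0.1, -0.2]
grip_width: 0.0001
grip_force: 0.0
```

```bash
python3 fing.py
```

```text
t 4.2167 tcp [-86.1 -18.2  74.8] F [-0.6 -0.1 -0.2]
159
finger min/max [-100.  -33.   71.] [-74.  -2. 133.] z pct [71. 73. 79.]
red 20 [-74. -19.  99.] [-64. -13. 114.] top [nan nan nan]fing.py:10: RuntimeWarning: Mean of empty slice.
  if len(q): print('red',len(q),q.min(0).round(),q.max(0).round(),'top',q[q[:,2]>115].mean(0).round())
  ret = um.true_divide(
```

Emit:
send_rows(
  rows=[
    {"dx": 7,"dy": -4,"dz": 0,"roll": 0,"jaw": 1},
    {"dx": 7,"dy": -4,"dz": 0,"roll": 0,"jaw": 1},
    {"dx": 6,"dy": -4,"dz": 0,"roll": 0,"jaw": 1},
    {"dx": 5,"dy": -4,"dz": 0,"roll": 0,"jaw": 1},
    {"dx": 0,"dy": 0,"dz": 0,"roll": 0,"jaw": 1},
  ],
)

```text
time_s: 4.68
ee_pos: [0.5988, 0.0402, 0.0727]
eef_rot: [-3.139, 0.028, -0.124]
force: [-79.7, 27.1, 32.5]
grip_width: 0.0003
grip_force: 41.8
```

```bash
cat >> fing.py <<'E'
import sys
if len(sys.argv)>1:
    a=cam('top'); big=lambda c,x,y:cv2.resize(c['frame'][y:y+120,x:x+100],None,fx=4,fy=4,interpolation=cv2.INTER_CUBIC)
    cv2.imwrite('pics/'+sys.argv[1],np.hstack([big(a,260,150),big(b,215,140)])[:,:,::-1])
E
python3 fing.py 2>/dev/null
```

```text
t 4.6833 tcp [-73.    0.9  72.7] F [-79.7  27.1  32.5]
146
finger min/max [-86. -17.  69.] [-59.  16. 130.] z pct [71. 75. 89.]
red 24 [-98.   5.  98.] [-55.  19. 109.] top [nan nan nan]
```

The latch is at its stop and the finger is pressing on it, at about 80 N. Backing off.

Emit:
send_rows(
  rows=[
    {"dx": -14,"dy": 6,"dz": 0,"roll": 0,"jaw": 1},
    {"dx": -10,"dy": 10,"dz": 0,"roll": 0,"jaw": 1},
    {"dx": -10,"dy": 10,"dz": -10,"roll": 0,"jaw": 1},
    {"dx": -10,"dy": 10,"dz": -30,"roll": 0,"jaw": 1},
    {"dx": -20,"dy": 30,"dz": -30,"roll": 0,"jaw": 1},
    {"dx": -35,"dy": 20,"dz": 0,"roll": 0,"jaw": 1},
    {"dx": -35,"dy": 0,"dz": 0,"roll": 0,"jaw": 1},
    {"dx": 0,"dy": 0,"dz": 0,"roll": 0,"jaw": 1},
  ],
)

```text
time_s: 5.4
ee_pos: [0.4635, -0.0303, 0.1411]
eef_rot: [3.141, 0.001, -0.129]
force: [-0.3, 0.9, -0.5]
grip_width: 0.0006
grip_force: 0.0
```

```bash
python3 fing.py c5.png 2>/dev/null
```

```text
t 5.4 tcp [-198.1  -86.5  141.1] F [-0.3  0.9 -0.5]
56
finger min/max [-206. -101.  180.] [-188.  -83.  198.] z pct [181. 182. 183.]
red 92 [-107.    3.   99.] [-53.  20. 130.] top [-58.   9. 124.]
```

View pics/c5.png

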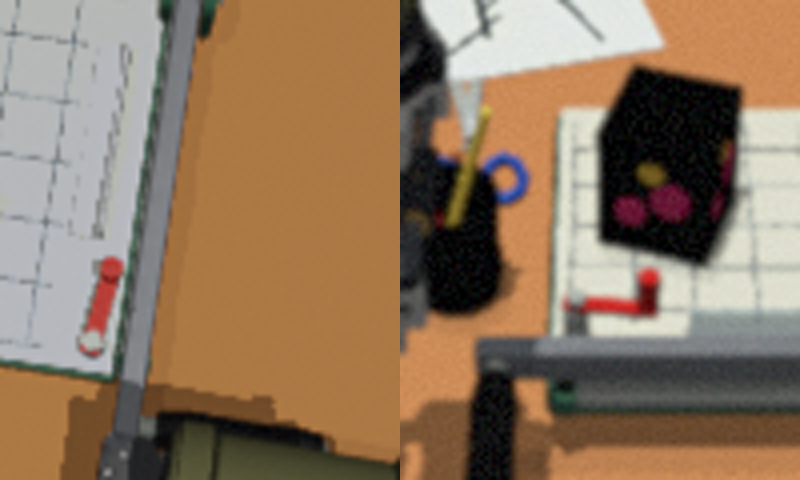

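The latch is now about along the bed: post at (92,343) and knob at (112,268) in the left half. I'll measure its angle more exactly, along with the finger tip height.

```bash
python3 - <<'E'
from h import *
a=cam('top');b=cam('side')
# knob top & latch bar from crop pixels by colour
for n,c in(('top',a),('side',b)):
    hsv=cv2.cvtColor(c['frame'],cv2.COLOR_RGB2HSV);p=cut(cloud(c))
    red=((hsv[...,0]<8)|(hsv[...,0]>172))&(hsv[...,1]>120)&(hsv[...,2]>40)&(p[...,0]>-130)&(p[...,0]<-20)&(abs(p[...,1])<60)&(p[...,2]>85)&(p[...,2]<140)
    for lo,hi,z in((118,140,.127),(90,106,.101)):
        v,u=np.nonzero(red&(p[...,2]>lo)&(p[...,2]<hi)); q=p[v,u]
        r=cut(np.array([onplane(c,x,y,z) for x,y in zip(u,v)])); print(n,z,len(u),'depth',q.mean(0).round(1),'plane',r.mean(0).round(1))
        if z<.11 and len(q)>10:
            g=cv2.fitLine(r[:,:2].astype(np.float32),cv2.DIST_HUBER,0,.01,.01).ravel(); print('dir deg',np.degrees(np.arctan2(g[1],g[0])))
E
```

```text
top 0.127 24 depth [-61.3  14.7 126.4] plane [-61.3  14.7 127. ]
top 0.101 58 depth [-81.8  17.7 101. ] plane [-81.8  17.7 101. ]
dir deg -2.2200038
side 0.127 23 depth [-58.1  10.1 125.8] plane [-58.2   8.8 127. ]
side 0.101 50 depth [-78.1  12.8 101.8] plane [-78.1  13.7 101. ]
dir deg -5.591203
```

The latch angle is about 1.5 rad, well clear. The tip really sits about 36 mm above the TCP. Next I'll come down in front of the grip and touch its near face with the shut fingers below its centre line.

Emit:
send_rows(
  rows=[
    {"dx": 0,"dy": 0,"dz": 40,"roll": 0,"jaw": 1},
    {"dx": 0,"dy": 0,"dz": 40,"roll": 0,"jaw": 1},
    {"dx": 0,"dy": 0,"dz": 37,"roll": 0,"jaw": 1},
    {"dx": 16,"dy": 0,"dz": 0,"roll": 0,"jaw": 1},
    {"dx": 0,"dy": 0,"dz": 0,"roll": 0,"jaw": 1},
  ],
)

```text
time_s: 6.02
ee_pos: [0.4851, -0.0322, 0.0221]
eef_rot: [3.142, 0.002, -0.128]
force: [0.8, -0.2, -0.1]
grip_width: 0.0006
grip_force: 0.0
```

```bash
python3 fing.py c6.png 2>/dev/null
```

```text
t 6.0167 tcp [-176.4  -85.5   22.1] F [ 0.8 -0.2 -0.1]
8
finger min/max [-183. -100.   58.] [-167.  -95.   64.] z pct [58. 58. 60.]
red 92 [-107.    4.   99.] [-53.  20. 129.] top [-58.  10. 124.]
```

View pics/c6.png

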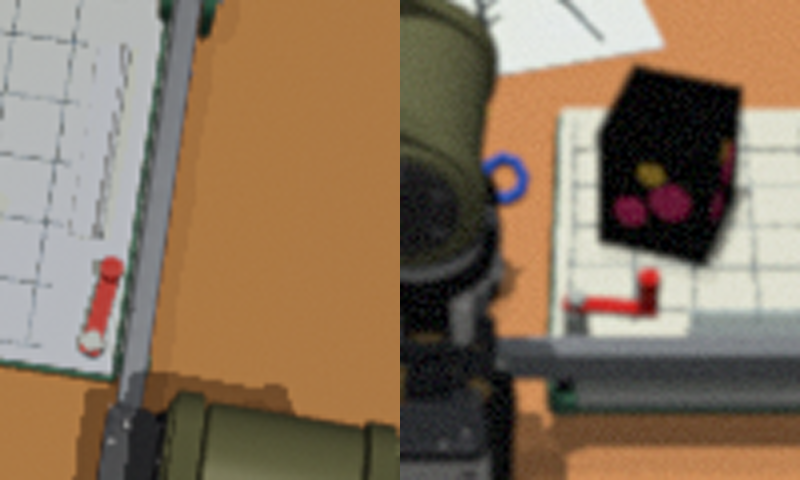

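The fingers stand just short of the grip, with the tip at about z 0.058. The latch is still along the bed. Making contact.

Emit:
send_rows(
  rows=[
    {"dx": 2,"dy": 0,"dz": 0,"roll": 0,"jaw": 1},
    {"dx": 2,"dy": 0,"dz": 0,"roll": 0,"jaw": 1},
    {"dx": 0,"dy": 0,"dz": 0,"roll": 0,"jaw": 1},
  ],
)

```text
time_s: 6.37
ee_pos: [0.4884, -0.0327, 0.0247]
eef_rot: [3.142, -0.002, -0.128]
force: [1.0, 0.1, 0.0]
grip_width: 0.0009
grip_force: 0.0
```

Emit:
send_rows(
  rows=[
    {"dx": 2,"dy": 0,"dz": 0,"roll": 0,"jaw": 1},
    {"dx": 2,"dy": 0,"dz": 0,"roll": 0,"jaw": 1},
    {"dx": 0,"dy": 0,"dz": 0,"roll": 0,"jaw": 1},
  ],
)

```text
time_s: 6.62
ee_pos: [0.4891, -0.0328, 0.024]
eef_rot: [3.142, 0.007, -0.128]
force: [-22.5, 2.1, 17.2]
grip_width: 0.0004
grip_force: 11.5
```

Contact: 22 N normal force, with friction of at least 0.75. Now lifting by small steps up along the arc.

Emit:
send_rows(
  rows=[
    {"dx": 0,"dy": 0,"dz": -3,"roll": 0,"jaw": 1},
    {"dx": 0,"dy": 0,"dz": -3,"roll": 0,"jaw": 1},
    {"dx": 0,"dy": 0,"dz": -3,"roll": 0,"jaw": 1},
    {"dx": 0,"dy": 0,"dz": -3,"roll": 0,"jaw": 1},
    {"dx": 0,"dy": 0,"dz": 0,"roll": 0,"jaw": 1},
  ],
)

```text
time_s: 7.03
ee_pos: [0.4892, -0.0328, 0.0352]
eef_rot: [-3.142, 0.006, -0.128]
force: [-13.3, 1.6, -1.5]
grip_width: 0.0006
grip_force: 6.4
```

```bash
cat > arm.py <<'E'
from h import *
o=get_obs();b=cam('side');p=cut(cloud(b));f=b['frame'].astype(int)
print('t',o['time_s'],'tcp',cut(o['ee_pos']).round(1),'F',o['force'].round(1))
# arm top edge: grey points at y in -18..-2
m=(abs(p[...,1]+10)<12)&(p[...,0]>-120)&(p[...,0]<100)&(p[...,2]>60)&(p[...,2]<420)&(f.max(-1)-f.min(-1)<35)
q=p[m]; xs=np.arange(-110,95,10); pts=[(x+5,np.percentile(q[(q[:,0]>=x)&(q[:,0]<x+10)][:,2],95)) for x in xs if ((q[:,0]>=x)&(q[:,0]<x+10)).sum()>4]
if len(pts)>3:
    g=cv2.fitLine(np.array(pts,np.float32),cv2.DIST_HUBER,0,.01,.01).ravel(); print('arm angle',-np.arctan(g[1]/g[0]),len(pts))
E
python3 arm.py
```

```text
t 7.0333 tcp [-172.3  -85.6   35.2] F [-13.3   1.6  -1.5]
arm angle 0.037695143 21
```

The arm is rising (0.04 rad) with low force. Following the arc.

Emit:
send_rows(
  rows=[
    {"dx": 0.7,"dy": 0,"dz": -8.4,"roll": 0,"jaw": 1},
    {"dx": 0.8,"dy": 0,"dz": -8.4,"roll": 0,"jaw": 1},
    {"dx": 1.1,"dy": 0,"dz": -8.4,"roll": 0,"jaw": 1},
    {"dx": 1.2,"dy": 0,"dz": -8.4,"roll": 0,"jaw": 1},
    {"dx": 1.6,"dy": 0,"dz": -8.3,"roll": 0,"jaw": 1},
    {"dx": 1.6,"dy": 0,"dz": -8.3,"roll": 0,"jaw": 1},
  ],
)

```text
time_s: 7.58
ee_pos: [0.4946, -0.0335, 0.0849]
eef_rot: [3.142, 0.01, -0.128]
force: [-24.5, 2.8, 2.5]
grip_width: 0.0003
grip_force: 11.3
```

```bash
python3 arm.py
```

```text
t 7.5833 tcp [-166.8  -85.6   84.9] F [-24.5   2.8   2.5]
arm angle 0.20013091 21
```

Emit:
send_rows(
  rows=[
    {"dx": 1.6,"dy": 0,"dz": -8.2,"roll": 0,"jaw": 1},
    {"dx": 1.7,"dy": 0,"dz": -8.2,"roll": 0,"jaw": 1},
    {"dx": 2.3,"dy": 0,"dz": -8,"roll": 0,"jaw": 1},
    {"dx": 2.4,"dy": 0,"dz": -8,"roll": 0,"jaw": 1},
    {"dx": 3,"dy": 0,"dz": -7.9,"roll": 0,"jaw": 1},
    {"dx": 3,"dy": 0,"dz": -7.9,"roll": 0,"jaw": 1},
  ],
)

```text
time_s: 8.13
ee_pos: [0.5085, -0.0353, 0.1337]
eef_rot: [3.141, 0.011, -0.128]
force: [-30.5, 3.1, 8.4]
grip_width: 0.0003
grip_force: 15.1
```

```bash
python3 arm.py
```

```text
t 8.1333 tcp [-152.9  -85.6  133.7] F [-30.5   3.1   8.4]
arm angle 0.3754438 21
```

Emit:
send_rows(
  rows=[
    {"dx": 2,"dy": 0,"dz": -7.7,"roll": 0,"jaw": 1},
    {"dx": 3.2,"dy": 0,"dz": -7.7,"roll": 0,"jaw": 1},
    {"dx": 3.8,"dy": 0,"dz": -7.5,"roll": 0,"jaw": 1},
    {"dx": 4,"dy": 0,"dz": -7.4,"roll": 0,"jaw": 1},
    {"dx": 4.3,"dy": 0,"dz": -7.2,"roll": 0,"jaw": 1},
    {"dx": 4.4,"dy": 0,"dz": -7.2,"roll": 0,"jaw": 1},
  ],
)

```text
time_s: 8.68
ee_pos: [0.5303, -0.0381, 0.1797]
eef_rot: [3.141, 0.009, -0.128]
force: [-36.9, 3.7, 19.7]
grip_width: 0.0004
grip_force: 18.8
```

```bash
python3 arm.py
```

```text
t 8.6833 tcp [-130.9  -85.6  179.7] F [-36.9   3.7  19.7]
arm angle 0.5513661 21
```

Emit:
send_rows(
  rows=[
    {"dx": 1,"dy": 0,"dz": -8,"roll": 0,"jaw": 1},
    {"dx": 4.5,"dy": 0,"dz": -7.5,"roll": 0,"jaw": 1},
    {"dx": 4.8,"dy": 0,"dz": -7.5,"roll": 0,"jaw": 1},
    {"dx": 5,"dy": 0,"dz": -7.5,"roll": 0,"jaw": 1},
    {"dx": 5,"dy": 0,"dz": -7.5,"roll": 0,"jaw": 1},
  ],
)

```text
time_s: 9.15
ee_pos: [0.5541, -0.0412, 0.2176]
eef_rot: [-3.142, 0.0, -0.128]
force: [-0.6, 0.1, 0.2]
grip_width: 0.0006
grip_force: 0.3
```

```bash
python3 arm.py
```

```text
t 9.15 tcp [-106.8  -85.6  217.6] F [-0.6  0.1  0.2]
arm angle 0.7029121 19
```

The force has vanished at 0.70 rad, so the arm may be past its balance point. Waiting a moment to see.

Emit:
send_rows(
  rows=[
    {"dx": 0,"dy": 0,"dz": 0,"roll": 0,"jaw": 1},
    {"dx": 0,"dy": 0,"dz": 0,"roll": 0,"jaw": 1},
  ],
)

```text
time_s: 9.37
ee_pos: [0.554, -0.0412, 0.2166]
eef_rot: [-3.142, 0.0, -0.128]
force: [0.0, 1.0, 0.1]
grip_width: 0.0003
grip_force: 0.0
```

```bash
python3 arm.py
```

```text
t 9.3667 tcp [-107.   -85.6  216.6] F [0.  1.  0.1]
arm angle 0.71933675 19
```

It is rising by itself. I'll back away clear and wait.

Emit:
send_rows(
  rows=[
    {"dx": -20,"dy": 0,"dz": 0,"roll": 0,"jaw": 1},
    {"dx": -35,"dy": 0,"dz": 0,"roll": 0,"jaw": 1},
    {"dx": -35,"dy": 15,"dz": 0,"roll": 0,"jaw": 1},
    {"dx": -20,"dy": 30,"dz": 0,"roll": 0,"jaw": 1},
    {"dx": 0,"dy": 30,"dz": 0,"roll": 0,"jaw": 1},
    {"dx": 0,"dy": 30,"dz": 0,"roll": 0,"jaw": 1},
    {"dx": 0,"dy": 0,"dz": 0,"roll": 0,"jaw": 1},
    {"dx": 0,"dy": 0,"dz": 0,"roll": 0,"jaw": 1},
    {"dx": 0,"dy": 0,"dz": 0,"roll": 0,"jaw": 1},
    {"dx": 0,"dy": 0,"dz": 0,"roll": 0,"jaw": 1},
    {"dx": 0,"dy": 0,"dz": 0,"roll": 0,"jaw": 1},
    {"dx": 0,"dy": 0,"dz": 0,"roll": 0,"jaw": 1},
  ],
)

```text
time_s: 10.42
ee_pos: [0.4318, -0.1306, 0.2168]
eef_rot: [-3.142, 0.0, -0.127]
force: [-0.4, -0.7, 0.6]
grip_width: 0.0005
grip_force: 0.0
```

Emit:
send_rows(
  rows=[
    {"dx": 0,"dy": 0,"dz": 0,"roll": 0,"jaw": 1},
    {"dx": 0,"dy": 0,"dz": 0,"roll": 0,"jaw": 1},
    {"dx": 0,"dy": 0,"dz": 0,"roll": 0,"jaw": 1},
    {"dx": 0,"dy": 0,"dz": 0,"roll": 0,"jaw": 1},
    {"dx": 0,"dy": 0,"dz": 0,"roll": 0,"jaw": 1},
    {"dx": 0,"dy": 0,"dz": 0,"roll": 0,"jaw": 1},
    {"dx": 0,"dy": 0,"dz": 0,"roll": 0,"jaw": 1},
    {"dx": 0,"dy": 0,"dz": 0,"roll": 0,"jaw": 1},
    {"dx": 0,"dy": 0,"dz": 0,"roll": 0,"jaw": 1},
    {"dx": 0,"dy": 0,"dz": 0,"roll": 0,"jaw": 1},
    {"dx": 0,"dy": 0,"dz": 0,"roll": 0,"jaw": 1},
    {"dx": 0,"dy": 0,"dz": 0,"roll": 0,"jaw": 1},
  ],
)

```text
time_s: 11.42
ee_pos: [0.4317, -0.1313, 0.2169]
eef_rot: [-3.142, -0.0, -0.128]
force: [0.6, 0.7, 0.7]
grip_width: 0.0004
grip_force: 0.0
```

```bash
python3 - <<'E'
from h import *
a=cam('top');b=cam('side');print(get_obs()['time_s'])
cv2.imwrite('pics/c7.png',np.hstack([cv2.resize(c['frame'][y:y+240,x:x+200],None,fx=2,fy=2) for c,x,y in((a,200,80),(b,200,110))])[:,:,::-1])
E
```

```text
11.5167
```

View pics/c7.png

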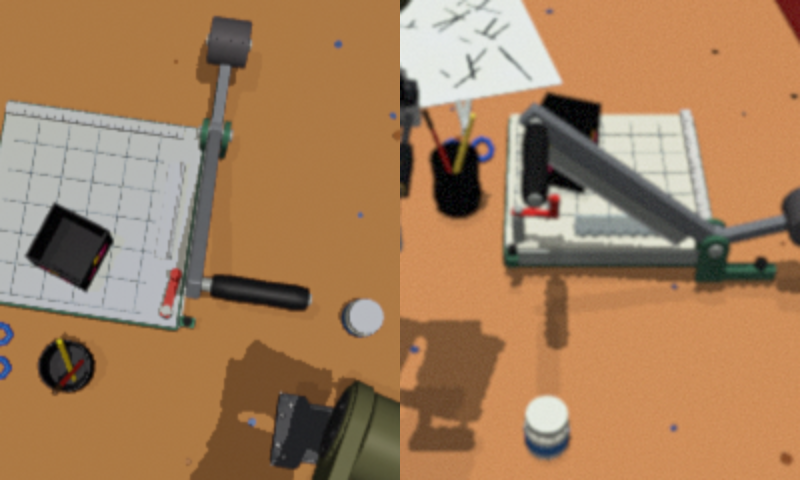

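The arm is up partway, the latch is along the bed and the bystanders are in place. I'll check whether it is still moving.

```bash
python3 arm.py
```

```text
t 11.5167 tcp [-216.6 -190.8  216.9] F [-0.2  0.5 -0.8]
arm angle 0.7121962 21
```

Emit:
send_rows(
  rows=[
    {"dx": 0,"dy": 0,"dz": 0,"roll": 0,"jaw": 1},
    {"dx": 0,"dy": 0,"dz": 0,"roll": 0,"jaw": 1},
    {"dx": 0,"dy": 0,"dz": 0,"roll": 0,"jaw": 1},
    {"dx": 0,"dy": 0,"dz": 0,"roll": 0,"jaw": 1},
    {"dx": 0,"dy": 0,"dz": 0,"roll": 0,"jaw": 1},
    {"dx": 0,"dy": 0,"dz": 0,"roll": 0,"jaw": 1},
  ],
)

```text
time_s: 12.07
ee_pos: [0.4317, -0.1313, 0.2169]
eef_rot: [3.142, -0.0, -0.128]
force: [1.0, -0.0, -0.7]
grip_width: 0.0004
grip_force: 0.0
```

```bash
python3 arm.py
```

```text
t 12.0667 tcp [-216.6 -190.8  216.9] F [ 1.  -0.  -0.7]
arm angle 0.7106673 21
```

It is resting near balance at 0.71 rad, not beyond it. I'll go back to the grip and push further.

Emit:
send_rows(
  rows=[
    {"dx": 0,"dy": -35,"dz": 5,"roll": 0,"jaw": 1},
    {"dx": 0,"dy": -35,"dz": 5,"roll": 0,"jaw": 1},
    {"dx": 0,"dy": -35,"dz": 0,"roll": 0,"jaw": 1},
    {"dx": 30,"dy": 0,"dz": 0,"roll": 0,"jaw": 1},
    {"dx": 30,"dy": 0,"dz": 0,"roll": 0,"jaw": 1},
    {"dx": 30,"dy": 0,"dz": 0,"roll": 0,"jaw": 1},
    {"dx": 14,"dy": 0,"dz": 0,"roll": 0,"jaw": 1},
    {"dx": 3,"dy": 0,"dz": -1,"roll": 0,"jaw": 1},
    {"dx": 3,"dy": 0,"dz": -3,"roll": 0,"jaw": 1},
  ],
)

```text
time_s: 12.87
ee_pos: [0.5539, -0.0412, 0.2102]
eef_rot: [-3.142, 0.002, -0.128]
force: [-0.3, -0.4, 0.5]
grip_width: 0.0003
grip_force: 0.0
```

Emit:
send_rows(
  rows=[
    {"dx": 5,"dy": 0,"dz": -5,"roll": 0,"jaw": 1},
    {"dx": 5.3,"dy": 0,"dz": -5.2,"roll": 0,"jaw": 1},
    {"dx": 5.6,"dy": 0,"dz": -6,"roll": 0,"jaw": 1},
    {"dx": 5.6,"dy": 0,"dz": -6,"roll": 0,"jaw": 1},
    {"dx": 5.8,"dy": 0,"dz": -6,"roll": 0,"jaw": 1},
    {"dx": 5.8,"dy": 0,"dz": -6,"roll": 0,"jaw": 1},
  ],
)

```text
time_s: 13.37
ee_pos: [0.5872, -0.0455, 0.2467]
eef_rot: [-3.142, -0.001, -0.128]
force: [-0.2, 0.5, -0.1]
grip_width: 0.0005
grip_force: 0.1
```

```bash
python3 arm.py
```

```text
t 13.3667 tcp [-73.5 -85.6 246.7] F [-0.2  0.5 -0.1]
arm angle 0.88411945 17
```

Emit:
send_rows(
  rows=[
    {"dx": 5,"dy": 0,"dz": -4,"roll": 0,"jaw": 1},
    {"dx": 0,"dy": 0,"dz": 0,"roll": 0,"jaw": 1},
    {"dx": -25,"dy": 0,"dz": 0,"roll": 0,"jaw": 1},
    {"dx": -35,"dy": 0,"dz": 0,"roll": 0,"jaw": 1},
    {"dx": -35,"dy": 15,"dz": 0,"roll": 0,"jaw": 1},
    {"dx": -30,"dy": 30,"dz": 0,"roll": 0,"jaw": 1},
    {"dx": -20,"dy": 30,"dz": 0,"roll": 0,"jaw": 1},
    {"dx": 0,"dy": 30,"dz": 0,"roll": 0,"jaw": 1},
    {"dx": 0,"dy": 0,"dz": 0,"roll": 0,"jaw": 1},
    {"dx": 0,"dy": 0,"dz": 0,"roll": 0,"jaw": 1},
  ],
)

```text
time_s: 14.25
ee_pos: [0.4349, -0.1321, 0.2493]
eef_rot: [3.142, -0.001, -0.131]
force: [0.0, 0.3, -0.3]
grip_width: 0.001
grip_force: 0.0
```

Emit:
send_rows(
  rows=[
    {"dx": 0,"dy": 0,"dz": 0,"roll": 0,"jaw": 1},
    {"dx": 0,"dy": 0,"dz": 0,"roll": 0,"jaw": 1},
    {"dx": 0,"dy": 0,"dz": 0,"roll": 0,"jaw": 1},
    {"dx": 0,"dy": 0,"dz": 0,"roll": 0,"jaw": 1},
    {"dx": 0,"dy": 0,"dz": 0,"roll": 0,"jaw": 1},
    {"dx": 0,"dy": 0,"dz": 0,"roll": 0,"jaw": 1},
    {"dx": 0,"dy": 0,"dz": 0,"roll": 0,"jaw": 1},
    {"dx": 0,"dy": 0,"dz": 0,"roll": 0,"jaw": 1},
    {"dx": 0,"dy": 0,"dz": 0,"roll": 0,"jaw": 1},
    {"dx": 0,"dy": 0,"dz": 0,"roll": 0,"jaw": 1},
    {"dx": 0,"dy": 0,"dz": 0,"roll": 0,"jaw": 1},
    {"dx": 0,"dy": 0,"dz": 0,"roll": 0,"jaw": 1},
  ],
)

```text
time_s: 15.25
ee_pos: [0.4354, -0.1313, 0.2491]
eef_rot: [3.142, 0.0, -0.128]
force: [-0.4, 0.5, 0.2]
grip_width: 0.0004
grip_force: 0.0
```

Emit:
send_rows(
  rows=[
    {"dx": 0,"dy": 0,"dz": 0,"roll": 0,"jaw": 1},
    {"dx": 0,"dy": 0,"dz": 0,"roll": 0,"jaw": 1},
    {"dx": 0,"dy": 0,"dz": 0,"roll": 0,"jaw": 1},
    {"dx": 0,"dy": 0,"dz": 0,"roll": 0,"jaw": 1},
    {"dx": 0,"dy": 0,"dz": 0,"roll": 0,"jaw": 1},
    {"dx": 0,"dy": 0,"dz": 0,"roll": 0,"jaw": 1},
    {"dx": 0,"dy": 0,"dz": 0,"roll": 0,"jaw": 1},
    {"dx": 0,"dy": 0,"dz": 0,"roll": 0,"jaw": 1},
    {"dx": 0,"dy": 0,"dz": 0,"roll": 0,"jaw": 1},
    {"dx": 0,"dy": 0,"dz": 0,"roll": 0,"jaw": 1},
    {"dx": 0,"dy": 0,"dz": 0,"roll": 0,"jaw": 1},
    {"dx": 0,"dy": 0,"dz": 0,"roll": 0,"jaw": 1},
  ],
)

```text
time_s: 16.25
ee_pos: [0.4354, -0.1313, 0.2491]
eef_rot: [3.142, 0.0, -0.128]
force: [0.2, -0.8, -0.9]
grip_width: 0.0002
grip_force: 0.0
```

```bash
python3 arm.py; python3 - <<'E'
from h import *
a=cam('top');b=cam('side')
cv2.imwrite('pics/c8.png',np.hstack([cv2.resize(c['frame'][y:y+240,x:x+200],None,fx=2,fy=2) for c,x,y in((a,200,80),(b,200,110))])[:,:,::-1])
E
```

```text
t 16.25 tcp [-213.  -190.2  249.1] F [ 0.2 -0.8 -0.9]
arm angle -0.9905868 6
```

View pics/c8.png

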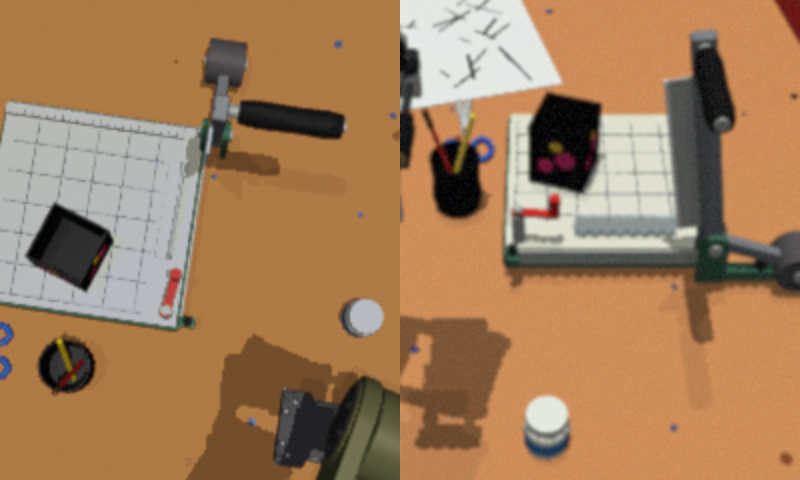

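The arm is upright against its rear stop, with the grip at (290,118) in the top view. The latch lies along the bed at (170,293), the bystanders haven't moved and the robot is clear.

```bash
python3 -c "
from station import *
print(hand_in())"
```

```text
the job is handed in; nothing more can be done
None
```

The job is handed in, with no verdict returned: the latch lies along the bed (about 1.5 rad), the arm stands against its rear stop, and the bystanders look unmoved. Because the tool could only point straight down, I raised the grip by pushing on its near side and lifting by friction, not from directly underneath, and the fingers briefly pressed the latch at about 85 N.

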